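# Nudge the knurled nut into the jig pocket and press it home

### The job

Without lifting it off the jig, nudge the loose brass nut across the deck and along the guide rails until it drops into the pocket somewhere between the rails, feeling for the drop instead of ramming it. Then press the nut gently straight down until its stiff seat is fully home, never loading it with more than 25 N, and let go; leave the pliers, the screwdriver and the other bench things where they are.

Things in the scene. Friction and masses are not known exactly. Their poses are not given: they have to be found in the camera images.
- jig: Fixed aluminium and grey nut jig, 218 mm long (x -113 to +105), 84 wide, 21 high (tops of its fences and rails). Origin on the table, on the channel's centre line; +x points along the channel, the way the nut must go; z up. At its -x end an open deck, from there on a straight channel between two guide rails, 28 mm wide, centred on y = 0. Jig and pocket walls are rigid.
- deck (a point): Point on the jig's open deck where the funnel begins, on the centre line, jig x = -78 mm. The deck (jig x -113 to -30) is 18 mm above the table. Low fences 66 mm apart, 3 mm above the deck, stand on either side of it and narrow from here to jig x = -40 mm into the channel.
- channel_mouth (a point): Point on the centre line at the deck's far edge, 18 mm high, jig x = -30. Beyond it the channel's floor is a steel slide plate, 1.5 mm lower (16.5 mm high), with one round pocket, 27 mm wide. The plate is set anew each time: the pocket's centre lies 50 to 95 mm beyond this point on the centre line and is not reported: see it, or feel the nut drop in and stop at the pocket's wall.
- nut_center (a point): Centre of the loose round knurled brass nut, 24 mm diameter, 16 mm tall, standing flat, 30 to 65 g; slides with friction. Height of this centre above the table: at the start, on the deck, 26 mm; in the channel 24.5; dropped into the pocket onto the raised seat 20.5 (top at 28.5); pressed home 15.5 (top at 23.5, 2.5 above the rails).
- pad (a joint): Orange seat at the bottom of the pocket, its travel in m: 0 is up (4 mm below the slide plate's top), 0.005 is fully home on a hard stop. It is held by friction of about 5 N, so it does not move under the nut's weight and stays where it is pressed. Its face is a stiff springy cushion (about 0.17 mm per N), so a nut pressed with 12 N stands 2 mm lower while pressed.
- pliers: Small dark ring pliers lying on the table, 81 x 38 x 11 mm, origin under the middle; a bystander, to be left alone.
- driver: Small screwdriver with pale knurled handle lying on the table, 116 mm long along its y, 18 mm thick, origin under the middle; a bystander, to be left alone.
- anvil: Dark stepped gauge anvil standing on the table, base 70 mm diameter, 65 mm high, origin under its centre; a bystander, to be left alone.
- coupler: Small chromed coupler lying on the table, 16 x 34 x 16 mm, origin under the middle; a bystander, to be left alone.
- steel_bar: Small ground steel bar lying on the table, 12 x 42 x 9 mm, origin under the middle; a bystander, to be left alone.
- red_knife: Red pen-shaped cutter lying on the table, 118 mm long, 14 mm thick, origin under the middle; a bystander, to be left alone.

How it is judged:
By the outcome, as a careful person would: the job done as asked, in the order asked, and still so for the second after the job is handed in, with the robot touching nothing.
It also fails if it takes over 48 s, if anything falls off the work surface, if the arm or the gripper's body presses on something with over 40 N, if the wrist force passes 120 N, or if a joint passes its speed limit or range.

### The arm

A 7-joint arm with a two-finger parallel gripper is mounted at the origin on a cart in front of the work surface, level with it; the furniture and walls round the work are solid. World frame = base frame: x ahead of the robot, y to its left, z up, the work surface at z = 0. Lengths are in mm, angles in rad, forces in N, time in s.
With the tool pointing down it reaches from about 400 to 875 mm from the base axis. Payload 4.4 kg.
Tool frame: the origin (TCP) lies at the very end of the fingers, on their centre line; the grasp point (between the pads) lies 19 mm behind it; z points along the fingers, y is the line along which they close (so a half turn about z gives the same grasp; the last joint's range is limited). The gripper opens to 85 mm and grips with 20 to 120 N. Pads are 22 mm wide; open, the fingers measure 114 mm over their backs; the gripper's body (76 mm by 85 mm) begins 54 mm behind the grasp point. The pads swing forward as they close: fully open they stand 13 mm farther back than shut.
Start: joints at [1.06, 0.628, 0.038, 1.517, -0.027, 0.996, -0.02], TCP at [279.709, -586.755, 231.313] pointing down, gripper open.
Joint ranges: [-3.06, 3.06], [-0.37, 2.12], [-1.25, 1.32], [0.18, 2.47], [-1.1, 4.24], [0.23, 1.98], [-2.94, 2.94]. Speed limits (rad/s): [2.57, 2.57, 3.14, 3.14, 3.14, 3.14, 3.14].

### API

Orientations are given as [roll, pitch, yaw] about the fixed x, y, z axes, in that order (R = Rz(yaw) Ry(pitch) Rx(roll)).
In Python, from cell import monitor, viewer, workorder gives the robot as it stands.
- The arm moves only by the tool arm_command, never from a script. Its argument "series" is one flat list of numbers, 5 for each row, row after row: the opening in per cent of the stroke, from 0 (shut) to 100 (fully open), then the shift along the tool's x, y, z in cm, then the turn about the tool's z in degrees. In form: [claw, x, y, z, roll, claw, x, y, z, roll, ...]. A call has exactly 5 rows; each row is the pose to reach, as a shift and turn from the pose commanded when the call began, along the tool's axes at that moment; what a row does not reach only later rows make up. A row lasts 1/12 s, in which the tool goes at most 41.7 mm and 7.16 degrees, less where a joint would pass 70% of its speed; a pose out of reach is approached as far as the arm can. A call with a gripper value outside its range is refused whole. The fingers move at their own pace and stop on an object; the grip force is fixed at half the most. Time passes only in rows, so rows that repeat a pose let the fingers close, or fill a call up. It gives the time, the measured TCP pose, the force, the opening and the grip force at its end, in the units of the state.
- monitor.read_state(): the state, without advancing time (a new reading comes with each control period).
- viewer.get_image(name): name is "scene" or "top"; returns (picture, depth): 420x560x3 uint8, red, green, blue; 420x560 float32, mm along the optical axis (not along the pixel's ray), 0 where there is no reading.
- viewer.camera_model(name): a dict with "mtx" (3x3 intrinsics, pixels), "dist_coeffs" ([k1, k2, p1, p2, k3] as OpenCV has them; the pictures are not rectified), "R" (3x3) and "t" (3): a world point X has camera coordinates R X + t. Camera axes: x right, y down, z forward; pixel columns grow to the right and rows downward; lengths in mm; the calibration is good to about 2 mm. A picture is of the moment at which its call begins. camera_model takes no time and is no camera call.
- workorder.finish_job(): hands the job in; it is judged then, once.
The state is a dict: "clock": time; "qpos": joint angles; "qd": joint speeds; "tau": joint torques, N m; "eef_pos": TCP position; "tool_rot": TCP orientation; "force": force on the tool from outside, world axes, zero at the start; "torque": the same for the moment, N m; "width": finger opening in mm; "gripper_force": force on a finger pad.
Only numpy, scipy, OpenCV 4.12 (cv2) and the standard library are available. Lean on these libraries where they do the work, as an engineer would, in place of code of your own. Each camera call takes 0.05 s, during which the arm holds its last target. There are 200 camera calls.

## Working session

There is one attempt and no reset: what is moved stays moved. The work goes in short steps, Python scripts to look and compute and a tool call to move; the robot and the scene stay as the last step left them, time stands still between calls to the robot, and variables do not carry over. Pictures are saved under pics/ and viewed, at most 10 in all, crops included, and the job is handed in when it is done.

Besides the shell and the picture viewer there is one more tool, called after "Request:" as name(argument=value, ...) on one line, values as JSON. arm_command: Moves the arm, as the interface text tells. Its arguments: {"type":"object","properties":{"series":{"type":"array","items":{"type":"number"}}},"required":["series"]}

```bash
ls; mkdir -p pics
python3 - <<'E'
from cell import monitor, viewer, workorder
import cv2, numpy as np
s=monitor.read_state(); print({k:np.round(v,3).tolist() for k,v in s.items()})
for n in("top","scene"):
    p,d=viewer.get_image(n); cv2.imwrite(f"pics/{n}0.png",p[:,:,::-1]); np.save(f"pics/{n}0.npy",d)
    m=viewer.camera_model(n); print(n,{k:np.round(v,3).tolist() for k,v in m.items()})
E
```

```text
pics
{'clock': 0.0, 'qpos': [1.06, 0.629, 0.038, 1.518, -0.027, 0.996, -0.02], 'qd': [-0.0, 0.001, -0.0, 0.0, 0.0, 0.001, 0.0], 'tau': [0.001, -56.34, 1.226, -19.344, 0.011, 0.01, -0.0], 'eef_pos': [279.446, -586.17, 230.387], 'tool_rot': [-3.14, 0.0, 0.445], 'force': [0.132, 0.293, -0.122], 'torque': [-0.036, 0.002, -0.008], 'gripper_force': 0.0, 'width': 84.908}
top {'mtx': [[468.223, 0.0, 279.7], [0.0, 468.223, 204.157], [0.0, 0.0, 1.0]], 'dist_coeffs': [0.045, 0.0, 0.0, 0.0, 0.0], 'R': [[0.014, -1.0, -0.008], [-0.998, -0.013, -0.064], [0.064, 0.009, -0.998]], 't': [-63.349, 561.898, 1270.454]}
scene {'mtx': [[427.15, 0.0, 279.289], [0.0, 427.15, 211.055], [0.0, 0.0, 1.0]], 'dist_coeffs': [-0.049, 0.0, 0.0, 0.0, 0.0], 'R': [[0.7, -0.714, 0.008], [-0.379, -0.381, -0.843], [0.605, 0.588, -0.537]], 't': [-412.545, 217.038, 675.608]}
```

View pics/top0.png

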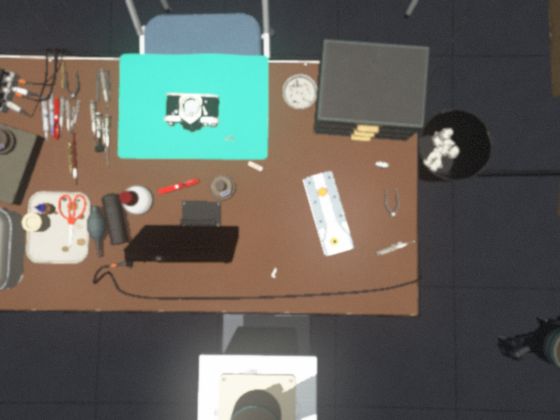

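View pics/scene0.png

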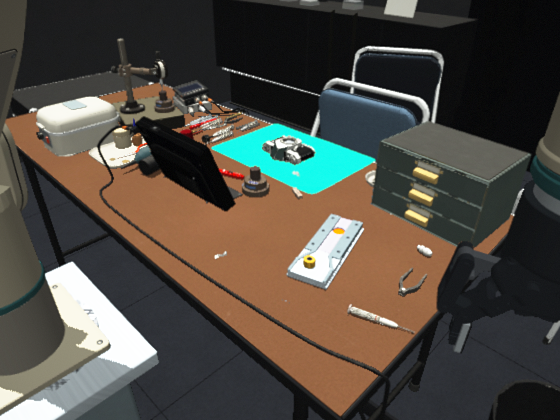

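The top view shows the jig at about (327,213), with the nut at its near end (334,241) and the orange pocket near (322,191). The scene view confirms this, with the nut at (309,261) and the pocket at (338,231). The gripper is off to the right. Next I'll measure.

```bash
cat > h.py <<'E'
import cv2, numpy as np
from cell import monitor, viewer, workorder
def ray(n,uv,z):
    m=viewer.camera_model(n); R=np.array(m["R"]);t=np.array(m["t"])
    u=cv2.undistortPoints(np.float64(uv).reshape(-1,1,2),np.array(m["mtx"]),np.array(m["dist_coeffs"])).reshape(-1,2)
    d=np.c_[u,np.ones(len(u))]@R; c=-R.T@t
    return c+d*((z-c[2])/d[:,2])[:,None]
def proj(n,X):
    m=viewer.camera_model(n)
    return cv2.projectPoints(np.float64(X).reshape(-1,1,3),cv2.Rodrigues(np.array(m["R"]))[0],np.array(m["t"]),np.array(m["mtx"]),np.array(m["dist_coeffs"]))[0].reshape(-1,2)
E
python3 - <<'E'
from h import *
for n,b in(("top",(295,355,165,260)),("scene",(280,375,205,290))):
    p=cv2.imread(f"pics/{n}0.png"); x0,x1,y0,y1=b
    c=p[y0:y1,x0:x1]; h=cv2.cvtColor(c,cv2.COLOR_BGR2HSV)
    cv2.imwrite(f"pics/{n}0c.png",cv2.resize(c,None,fx=6,fy=6,interpolation=cv2.INTER_CUBIC))
    sat=((h[:,:,1]>130)&(h[:,:,2]>150)).astype(np.uint8)
    k,l,st,ce=cv2.connectedComponentsWithStats(sat)
    for i in range(1,k):
        if st[i,4]>8: print(n,st[i],ce[i]+[x0,y0],"z20",ray(n,ce[i]+[x0,y0],20)[0].round(1),np.median(h[l==i],axis=0))
    j=((h[:,:,1]<70)&(h[:,:,2]>110)).astype(np.uint8)
    j=cv2.morphologyEx(j,cv2.MORPH_CLOSE,np.ones((9,9)))
    cs=max(cv2.findContours(j,0,1)[0],key=cv2.contourArea)
    r=cv2.boxPoints(cv2.minAreaRect(cs))+[x0,y0]
    if n=="top":
        W=ray(n,r,21);print(r,W.round(1),np.linalg.norm(W-np.roll(W,1,0),axis=1),W.mean(0))
E
```

```text
top [24 24  7  6 34] [322.  191.5] z20 [ 598.9 -171.5   20. ] [ 23. 145. 254.]
[[300.44759274 177.35165405]
 [335.86582184 167.13485718]
 [360.03276825 250.91362   ]
 [324.6145401  261.13041687]] [[ 637.2 -111.9   21. ]
 [ 666.7 -209.    21. ]
 [ 438.  -275.9   21. ]
 [ 409.  -180.    21. ]] [238.16830308 101.4888857  238.20039378 100.21114138] [ 537.70491688 -194.19162075   21.        ]
scene [   0    0   95   85 4760] [327.87079832 243.83382353] z20 [ 539.5 -188.8   20. ] [ 12. 140. 159.]
scene [53 23 11  6 50] [338.34 230.72] z20 [ 592.2 -175.1   20. ] [ 22. 255. 255.]
scene [24 50 11 10 63] [308.79365079 259.49206349] z20 [ 473.2 -194.5   20. ] [ 25. 177. 252.]
```

View pics/top0c.png

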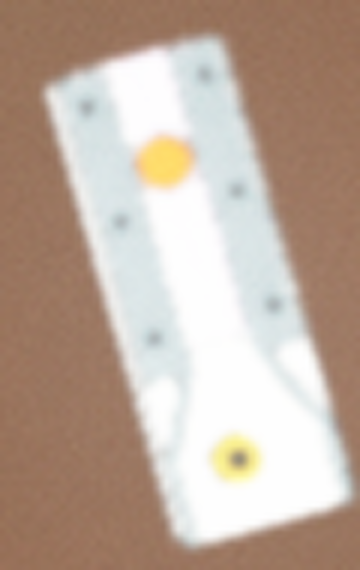

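View pics/scene0c.png

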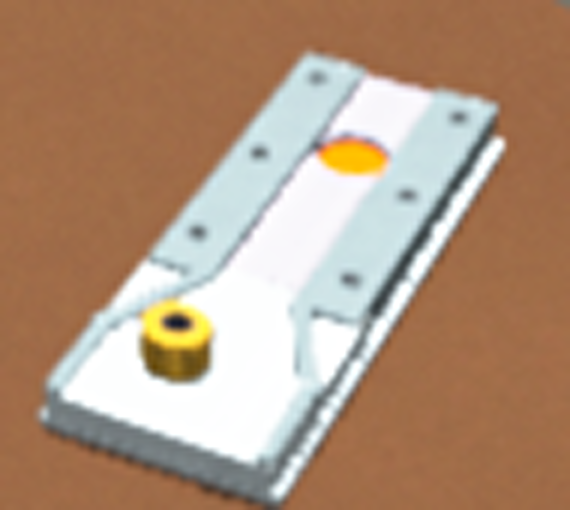

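The crops show the jig's six rail screws, three on each rail, the nut at crop (236,458) in the top view, and the orange pocket at (163,161). I'll fit the jig frame from the screws.

Run:
```python
from h import *
def sub(n,pts,b0,rad,dark=True):
    g=cv2.cvtColor(cv2.imread(f"pics/{n}0.png"),cv2.COLOR_BGR2GRAY).astype(float); out=[]
    for x,y in pts:
        u=(x+.5)/6-.5+b0[0];v=(y+.5)/6-.5+b0[1];iu,iv=round(u),round(v)
        yy,xx=np.mgrid[iv-rad:iv+rad+1,iu-rad:iu+rad+1]; w=g[iv-rad:iv+rad+1,iu-rad:iu+rad+1]
        w=np.clip(np.median(w)-w-5,0,None); out.append([(w*xx).sum()/w.sum(),(w*yy).sum()/w.sum()])
    return np.array(out)
T=[(87,106),(121,221),(154,338),(205,74),(237,190),(274,305)]
S=[(316,78),(259,153),(197,232),(458,118),(407,195),(351,279)]
fr={}
for n,P,b in(("top",T,(295,165)),("scene",S,(280,205))):
    W=ray(n,sub(n,P,b,2),21)[:,:2]; L,R=W[:3],W[3:]
    print(n,W.round(1).tolist())
    c=W.mean(0); d=(L[0]-L[2])+(R[0]-R[2]); d/=np.linalg.norm(d); yv=np.array([-d[1],d[0]])
    print("c",c,"yaw",np.arctan2(d[1],d[0]),"local",np.c_[(W-c)@d,(W-c)@yv].round(1).tolist())
    fr[n]=(c,d,yv)
    to=lambda p:np.round([(p[:2]-c)@d,(p[:2]-c)@yv],1)
    if n=="top":
        cor=[(45,90),(222,37),(352,497),(190,547)]; nut=(236,458); poc=(163,161)
    else: cor=[(310,53),(498,104),(272,465),(50,385)]; nut=(178,322); poc=(353,156)
    px=lambda p:np.array([(p[0]+.5)/6-.5+b[0],(p[1]+.5)/6-.5+b[1]])
    for q in cor: print(" corner",to(ray(n,[px(q)],21 )[0]))
    a=ray(n,[px(nut)],34)[0]; print(" nut",a.round(1),to(a)); a=ray(n,[px(poc)],15)[0]; print(" pocket",a.round(1),to(a))
```

```text
top [[623.3, -135.7], [570.9, -151.7], [517.8, -167.2], [639.2, -189.4], [586.1, -204.6], [534.2, -221.4]]
c [ 578.61152869 -178.3485512 ] yaw 0.29300611093791423 local [[55.1, 27.9], [0.4, 27.7], [-55.0, 28.2], [54.8, -28.1], [-0.4, -27.3], [-54.9, -28.4]]
 corner [68.1 44.1]
 corner [ 69.1 -40.6]
 corner [-148.7  -37.8]
 corner [-150.2   39. ]
 nut [ 464.2 -203.5   34. ] [-116.8    8.9]
 pocket [ 599.6 -171.3   15. ] [22.2  0.7]
scene [[622.6, -134.6], [569.3, -150.5], [517.6, -165.8], [638.7, -187.9], [586.0, -203.9], [533.7, -219.4]]
c [ 577.98178901 -177.00962919] yaw 0.29013647125107345 local [[54.8, 27.9], [-0.7, 27.9], [-54.7, 28.0], [55.1, -27.8], [-0.0, -28.1], [-54.5, -28.0]]
 corner [69.7 36.7]
 corner [ 70.5 -37.9]
 corner [-152.2  -40.5]
 corner [-150.8   36.1]
 nut [ 463.1 -203.6   34. ] [-117.7    7.4]
 pocket [ 598.7 -170.8   15. ] [21.7  0.1]
```

Request:
arm_command(series=[16, 2.2, -2, 0, 1.8, 16, 5, -4.5, 0, 3.6, 16, 7.8, -7.1, 0, 5.4, 16, 10.6, -9.6, 0, 7.2, 16, 13.4, -12.1, 0, 8.8])

```text
clock: 0.52
eef_pos: [348.7, -418.0, 230.9]
tool_rot: [-3.141, 0.0, 0.289]
force: [0.8, 0.1, 0.9]
width: 25.8
gripper_force: 0.0
```

```bash
cat >> h.py <<'E'
O=np.array([542.9,-188.3]); YAW=0.2915
d=np.array([np.cos(YAW),np.sin(YAW)]); yv=np.array([-d[1],d[0]])
def go(jx,jy,z):
    s=monitor.read_state(); p=np.array(s["eef_pos"]); a=s["tool_rot"][2]
    D=np.r_[O+jx*d+jy*yv-p[:2],z-p[2]]
    print("t",round(s["clock"],2),"jig",np.round([(p[:2]-O)@d,(p[:2]-O)@yv,p[2]],1),"F",np.round(s["force"],2),"w",round(s["width"],1),"rot",np.round(s["tool_rot"],3))
    print("shift cm",np.round([np.cos(a)*D[0]+np.sin(a)*D[1],np.sin(a)*D[0]-np.cos(a)*D[1],-D[2]],1)/10,"turn deg",round(np.degrees(a-YAW),1))
E
python3 -c "
from h import *
go(-113,8,120)"
```

```text
t 0.52 jig [-252.  -164.2  230.9] F [0.76 0.06 0.9 ] w 25.8 rot [-3.141  0.     0.289]
shift cm [ 13.86 -17.25  11.09] turn deg -0.1
```

Request:
arm_command(series=[16, 2.4, -3, 0, 0, 16, 4.8, -6, 0, 0, 16, 7.2, -9, 0, 0, 16, 9.6, -12, 0.6, 0, 16, 12, -14.8, 1.6, 0])

```text
clock: 0.93
eef_pos: [421.8, -241.9, 215.8]
tool_rot: [3.141, -0.001, 0.291]
force: [1.0, -0.4, 0.2]
width: 13.5
gripper_force: 0.0
```

Request:
arm_command(series=[16, 1.2, -1.6, 2.5, 0, 16, 1.8, -2.3, 5, 0, 16, 1.8, -2.3, 7.5, 0, 16, 1.8, -2.3, 9.5, 0, 16, 1.8, -2.3, 9.5, 0])

```text
clock: 1.35
eef_pos: [429.4, -214.8, 117.1]
tool_rot: [-3.137, 0.005, 0.292]
force: [-0.5, 0.4, -0.4]
width: 13.8
gripper_force: 0.0
```

Run:
```python
from h import *
go(-114,8,24)
for n,b in(("top",(270,380,160,270)),("scene",(240,370,150,290))):
    p,_=viewer.get_image(n); x0,x1,y0,y1=b
    cv2.imwrite(f"pics/{n}1c.png",cv2.resize(p[y0:y1,x0:x1,::-1],None,fx=4,fy=4,interpolation=cv2.INTER_CUBIC))
a=cv2.imread("pics/top1c.png");b=cv2.imread("pics/scene1c.png");h=max(len(a),len(b))
# join both views in one small picture
b=cv2.resize(b,None,fx=440/560*.7,fy=440/560*.7);a=cv2.resize(a,(b.shape[0],b.shape[0]))
cv2.imwrite("pics/both1.png",cv2.resize(np.hstack([a,b]),None,fx=1.2,fy=1.2))
```

```text
t 1.35 jig [-116.4    7.2  117.1] F [-0.46  0.44 -0.37] w 13.8 rot [-3.137  0.005  0.292]
shift cm [ 0.24 -0.08  9.31] turn deg 0.0
```

View pics/both1.png

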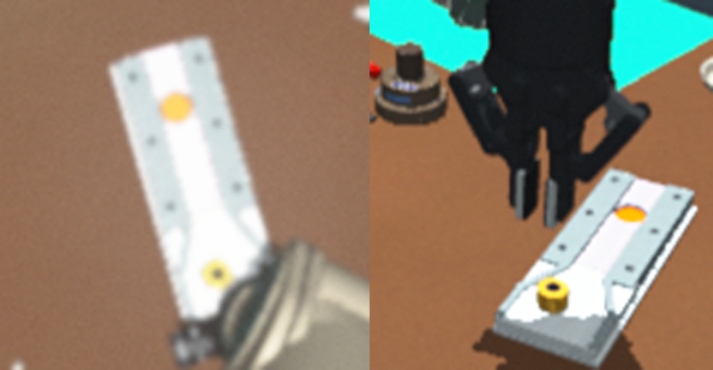

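The gripper stands behind the nut, with its fingers pointing down, and the nut at about (217,272) in the left half is undisturbed. Now descending behind it.

Request:
arm_command(series=[16, 0.2, 0, 3, 0, 16, 0.2, -0.1, 6, 0, 16, 0.2, -0.1, 8, 0, 16, 0.2, -0.1, 9, 0, 16, 0.2, -0.1, 9.2, 0])

```text
clock: 1.87
eef_pos: [433.2, -215.2, 27.9]
tool_rot: [-3.141, 0.001, 0.291]
force: [0.6, -0.1, 0.4]
width: 13.5
gripper_force: 0.0
```

Run:
```python
from h import *
go(-114,8,24)
p,dd=viewer.get_image("scene"); cv2.imwrite("pics/s2.png",cv2.resize(p[200:300,260:390,::-1],None,fx=5,fy=5,interpolation=cv2.INTER_CUBIC))
```

```text
t 1.87 jig [-112.7    5.8   27.9] F [ 0.59 -0.1   0.4 ] w 13.5 rot [-3.141e+00  1.000e-03  2.910e-01]
shift cm [-0.13 -0.22  0.39] turn deg -0.0
```

View pics/s2.png

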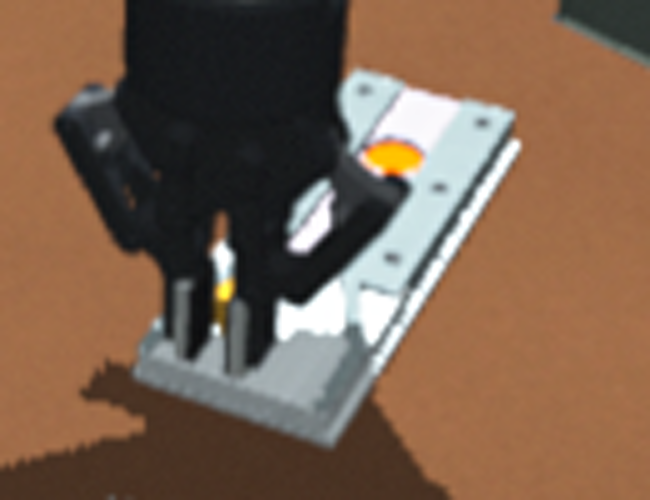

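Request:
arm_command(series=[16, 0, -0.1, 0.2, 0, 16, 0, -0.2, 0.45, 0, 16, 0.3, -0.2, 0.45, 0, 16, 0.6, -0.2, 0.45, 0, 16, 0.8, -0.2, 0.45, 0])

```text
clock: 2.33
eef_pos: [441.5, -210.7, 24.4]
tool_rot: [3.141, -0.001, 0.292]
force: [0.5, -0.2, -0.2]
width: 13.7
gripper_force: 0.0
```

Request:
arm_command(series=[16, 0.3, 0, 0, 0, 16, 0.6, 0, 0, 0, 16, 0.9, 0, 0, 0, 16, 1.1, 0, 0, 0, 16, 1.1, 0, 0, 0])

```text
clock: 2.75
eef_pos: [451.6, -207.3, 23.8]
tool_rot: [3.141, -0.001, 0.292]
force: [-0.4, 0.2, -0.5]
width: 13.7
gripper_force: 0.0
```

Run:
```python
from h import *
go(-65,0,23.5)
p,dd=viewer.get_image("top"); cv2.imwrite("pics/t3.png",cv2.resize(p[175:270,280:380,::-1],None,fx=5,fy=5,interpolation=cv2.INTER_CUBIC))
```

```text
t 2.75 jig [-92.9   8.   23.8] F [-0.36  0.21 -0.52] w 13.7 rot [ 3.141e+00 -1.000e-03  2.920e-01]
shift cm [2.79 0.8  0.03] turn deg 0.0
```

View pics/t3.png

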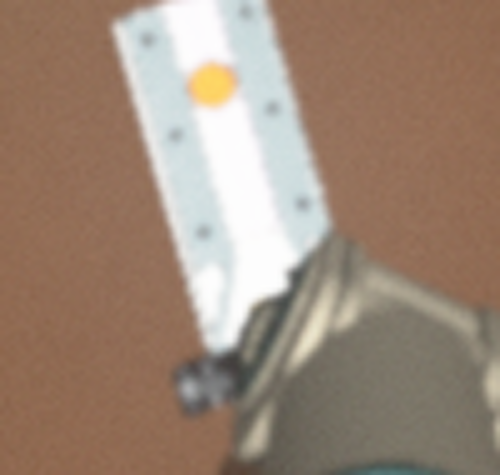

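The arm hides the nut from the top camera, and only the channel and pocket at (211,84) are visible. I'll keep pushing, steering to the centre line.

Request:
arm_command(series=[16, 0.5, 0.1, 0, 0, 16, 1, 0.3, 0, 0, 16, 1.5, 0.5, 0, 0, 16, 2, 0.65, 0, 0, 16, 2.5, 0.8, 0, 0])

```text
clock: 3.22
eef_pos: [478.0, -208.1, 23.8]
tool_rot: [3.141, -0.0, 0.291]
force: [-0.1, -0.7, 0.3]
width: 13.6
gripper_force: 0.1
```

```bash
cat >> h.py <<'E'
def nut(z=24.5):
    for n in("scene","top"):
        p,_=viewer.get_image(n); h=cv2.cvtColor(p,cv2.COLOR_RGB2HSV)
        m=((h[:,:,0]>17)&(h[:,:,0]<32)&(h[:,:,1]>130)&(h[:,:,2]>110)).astype(np.uint8)
        m[:165]=0;m[300:]=0;m[:,:280]=0;m[:,375:]=0
        k,l,st,ce=cv2.connectedComponentsWithStats(m)
        for i in range(1,k):
            if st[i,4]>5:
                w=ray(n,[ce[i]],z)[0,:2]-O; print(n,st[i],np.median(h[l==i],axis=0),"jig",np.round([w@d,w@yv],1))
E
python3 -c "
from h import *
go(-40,0,23.5); nut()"
```

```text
t 3.22 jig [-67.8  -0.3  23.8] F [-0.13 -0.68  0.34] w 13.6 rot [ 3.141 -0.     0.291]
shift cm [ 2.78 -0.03  0.03] turn deg -0.0
scene [334 229   5   5  18] [ 22. 255. 255.] jig [41.4  0.9]
scene [316 248   3  11  16] [ 21.  193.  147.5] jig [-46.1   7.8]
top [319 189   7   6  36] [ 21. 152. 253.] jig [57.8  0.1]
```

Run:
```python
from h import *
w=lambda x,y,z:np.r_[O+x*d+y*yv,z]
print(proj("scene",[w(-47,0,34),w(-47,0,18),w(-47,12,26),w(-47,-12,26),w(-57,7,26),w(-57,-7,26)]).round(1))
p,_=viewer.get_image("scene"); cv2.imwrite("pics/s4.png",cv2.resize(p[195:295,260:390,::-1],None,fx=6,fy=6,interpolation=cv2.INTER_CUBIC))
```

```text
[[320.2 250. ]
 [319.7 256.3]
 [314.4 251.4]
 [325.5 255. ]
 [314.6 254.9]
 [321.2 257. ]]
```

View pics/s4.png

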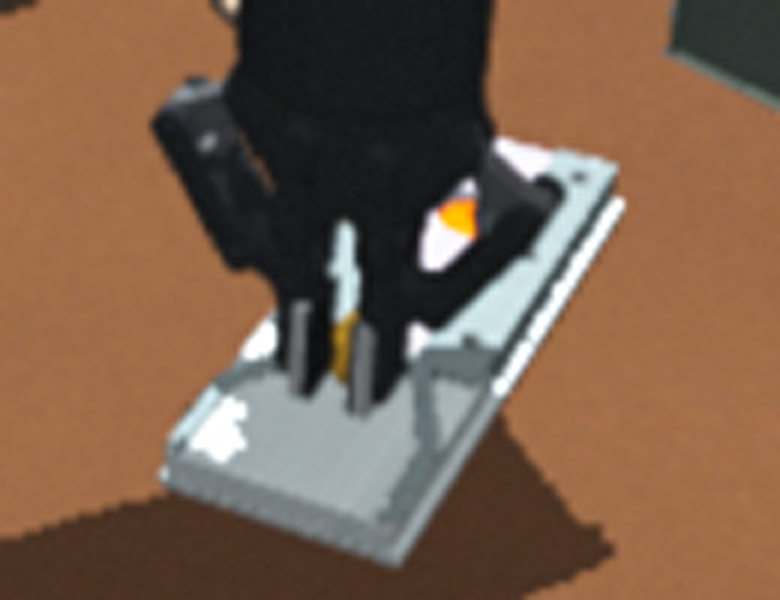

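The nut (brass sliver at (345,345)) is in the V between the two fingertips, as planned. I'll push on into the channel.

Request:
arm_command(series=[16, 0.5, 0, 0, 0, 16, 1, 0, 0, 0, 16, 1.5, 0, 0, 0, 16, 2, 0, 0, 0, 16, 2.5, 0, 0, 0])

```text
clock: 3.78
eef_pos: [501.8, -200.6, 23.8]
tool_rot: [3.142, -0.0, 0.291]
force: [-0.4, 0.4, -0.2]
width: 13.8
gripper_force: 0.1
```

```bash
python3 -c "
from h import *
go(-15,0,23.5); nut()"
```

```text
t 3.78 jig [-42.9   0.1  23.8] F [-0.42  0.45 -0.22] w 13.8 rot [ 3.142 -0.     0.291]
shift cm [2.79 0.01 0.03] turn deg -0.0
scene [335 229   5   4  15] [ 21. 255. 255.] jig [45.  -0.2]
scene [320 242   3  10  16] [ 21.  192.5 135. ] jig [-23.    7.2]
top [319 189   7   6  36] [ 21.  153.5 252. ] jig [57.8  0.1]
```

Nut advanced by about 23 mm and is now at the channel mouth, with force around zero. Continuing.

Request:
arm_command(series=[16, 0.5, 0, 0, 0, 16, 1, 0, 0, 0, 16, 1.5, 0, 0, 0, 16, 2, 0, 0, 0, 16, 2.5, 0, 0, 0])

```text
clock: 4.3
eef_pos: [525.7, -193.5, 23.8]
tool_rot: [3.142, -0.0, 0.291]
force: [-0.4, -0.2, -0.3]
width: 13.8
gripper_force: 0.1
```

```bash
python3 -c "
from h import *
go(10,0,23); nut()"
```

```text
t 4.3 jig [-18.   -0.   23.8] F [-0.4  -0.2  -0.34] w 13.8 rot [ 3.142 -0.     0.291]
shift cm [ 2.8  -0.    0.08] turn deg -0.0
scene [325 235   4  11  23] [ 21. 186. 123.] jig [1.9 7. ]
top [319 189   7   6  37] [ 21. 155. 252.] jig [58.   0.3]
```

Request:
arm_command(series=[16, 0.5, 0, 0, 0, 16, 1, 0, 0, 0, 16, 1.5, 0, 0, 0, 16, 2, 0, 0, 0, 16, 2.5, 0, 0, 0])

```text
clock: 4.82
eef_pos: [549.6, -186.3, 23.8]
tool_rot: [3.142, -0.0, 0.291]
force: [0.5, 0.3, -0.0]
width: 13.4
gripper_force: 0.1
```

Request:
arm_command(series=[16, 0.4, 0, 0, 0, 16, 0.8, 0, 0, 0, 16, 1.1, 0, 0, 0, 16, 1.4, 0, 0, 0, 16, 1.6, 0, 0, 0])

```text
clock: 5.23
eef_pos: [564.7, -181.8, 23.8]
tool_rot: [3.142, -0.0, 0.291]
force: [0.7, -0.1, 1.0]
width: 13.6
gripper_force: 0.1
```

```bash
python3 -c "
from h import *
go(38,0,23); nut()"
```

```text
t 5.23 jig [22.8 -0.  23.8] F [ 0.68 -0.07  1.  ] w 13.6 rot [ 3.142 -0.     0.291]
shift cm [ 1.52 -0.    0.08] turn deg -0.0
scene [332 226   4  10  20] [ 21.  192.  142.5] jig [42.5  6.9]
```

Request:
arm_command(series=[16, 0.1, 0, 0, 0, 16, 0.2, 0, 0, 0, 16, 0.3, 0, 0, 0, 16, 0.4, 0, 0, 0, 16, 0.5, 0, 0, 0])

```text
clock: 5.75
eef_pos: [569.2, -180.5, 23.9]
tool_rot: [3.142, 0.0, 0.291]
force: [-0.9, -0.2, -0.3]
width: 13.7
gripper_force: 0.2
```

Request:
arm_command(series=[16, 0.1, 0, 0, 0, 16, 0.2, 0, 0, 0, 16, 0.3, 0, 0, 0, 16, 0.4, 0, 0, 0, 16, 0.5, 0, 0, 0])

```text
clock: 6.17
eef_pos: [574.2, -178.9, 23.8]
tool_rot: [-3.142, -0.0, 0.291]
force: [-0.2, -0.7, 0.1]
width: 13.7
gripper_force: 0.1
```

```bash
python3 -c "
from h import *
go(38,0,23); nut()"
```

```text
t 6.17 jig [32.6 -0.  23.8] F [-0.18 -0.74  0.14] w 13.7 rot [-3.142 -0.     0.291]
shift cm [ 0.54 -0.    0.08] turn deg -0.0
scene [334 225   3   8  18] [ 21.  193.5 146.5] jig [48.1  4.9]
```

Request:
arm_command(series=[16, 0.07, 0, 0, 0, 16, 0.14, 0, 0, 0, 16, 0.21, 0, 0, 0, 16, 0.28, 0, 0, 0, 16, 0.35, 0, 0, 0])

```text
clock: 6.68
eef_pos: [577.3, -178.1, 23.8]
tool_rot: [3.142, 0.0, 0.291]
force: [0.1, -0.1, -0.4]
width: 13.6
gripper_force: 0.1
```

```bash
python3 -c "
from h import *
go(38,0,23); nut(); print(np.round(proj('scene',[np.r_[O+58*d,z] for z in (32.5,28.5,20)]),1))"
```

```text
t 6.68 jig [35.9 -0.1 23.8] F [ 0.06 -0.1  -0.44] w 13.6 rot [3.142 0.    0.291]
shift cm [ 0.21 -0.01  0.08] turn deg -0.0
scene [335 224   3   8  22] [ 20.  194.5 136. ] jig [54.7  5.9]
[[339.3 224.1]
 [339.2 225.7]
 [338.9 228.9]]
```

Request:
arm_command(series=[16, 0.05, 0, 0, 0, 16, 0.1, 0, 0, 0, 16, 0.15, 0, 0, 0, 16, 0.2, 0, 0, 0, 16, 0.25, 0, 0, 0])

```text
clock: 7.2
eef_pos: [579.8, -177.3, 23.8]
tool_rot: [3.142, -0.0, 0.291]
force: [-0.7, -0.4, -0.2]
width: 13.8
gripper_force: 0.1
```

```bash
python3 -c "
from h import *
go(38,0,23); nut()"
```

```text
t 7.2 jig [38.5 -0.1 23.8] F [-0.7  -0.44 -0.2 ] w 13.8 rot [ 3.142 -0.     0.291]
shift cm [-0.05 -0.01  0.08] turn deg -0.0
scene [334 223   4   9  22] [ 21.  192.5 140.5] jig [52.7  4.8]
```

Request:
arm_command(series=[16, 0.05, 0, 0, 0, 16, 0.1, 0, 0, 0, 16, 0.15, 0, 0, 0, 16, 0.15, 0, 0, 0, 16, 0.15, 0, 0, 0])

```text
clock: 7.72
eef_pos: [581.0, -176.9, 23.8]
tool_rot: [-3.142, 0.0, 0.291]
force: [-0.1, -0.3, 0.1]
width: 13.9
gripper_force: 0.2
```

```bash
python3 -c "
from h import *
go(38,0,23); nut()"
```

```text
t 7.72 jig [39.8 -0.  23.8] F [-0.12 -0.35  0.12] w 13.9 rot [-3.142  0.     0.291]
shift cm [-0.18 -0.    0.08] turn deg -0.0
scene [335 224   4  10  24] [ 21.  191.5 133.5] jig [50.3  3.3]
```

```bash
cat >> h.py <<'E'
def nut3():
    n="scene";p,D=viewer.get_image(n); h=cv2.cvtColor(p,cv2.COLOR_RGB2HSV); m=viewer.camera_model(n)
    M=(h[:,:,0]>15)&(h[:,:,0]<32)&(h[:,:,1]>130)&(h[:,:,2]>80)&(D>0)
    M[:200]=0;M[270:]=0;M[:,:320]=0;M[:,360:]=0
    v,u=np.nonzero(M); q=cv2.undistortPoints(np.c_[u,v].astype(float).reshape(-1,1,2),np.array(m["mtx"]),np.array(m["dist_coeffs"])).reshape(-1,2)
    X=(np.c_[q,np.ones(len(q))]*D[v,u][:,None]-np.array(m["t"]))@np.array(m["R"])
    w=X[:,:2]-O; o=np.c_[u,v,w@d,w@yv,X[:,2],h[v,u]]; return o
E
python3 -c "
from h import *
np.set_printoptions(suppress=True,linewidth=150)
go(38,0,23); print(nut3().round(0).astype(int))"
```

```text
t 7.82 jig [39.9 -0.1 23.8] F [-0.04  0.47  0.79] w 13.7 rot [-3.142  0.     0.291]
shift cm [-0.19 -0.01  0.08] turn deg -0.0
[[335 224  47   6  38  20 172  86]
 [336 224  61   9  28  21 176 164]
 [337 224  61   6  29  20 167 166]
 [338 224  62   4  29  19 150 131]
 [335 225  47   6  35  20 185  99]
 [336 225  57   7  29  21 193 164]
 [337 225  57   5  29  21 169 121]
 [335 226  48   6  32  20 189 100]
 [336 226  54   6  28  21 194 167]
 [337 226  55   4  29  21 173 133]
 [335 227  48   6  29  21 183  88]
 [336 227  50   4  29  22 197 157]
 [337 227  52   3  28  21 192 150]
 [335 228  49   6  26  20 183  89]
 [336 228  48   3  27  21 197 136]
 [337 228  47   1  29  21 188 133]
 [335 229  52   7  21  20 189 112]
 [336 229  46   3  26  21 196 134]
 [337 229  50   2  24  20 187 112]
 [334 230  43   6  24  21 184  83]
 [335 230  48   5  21  21 193 124]
 [336 230  48   3  22  21 197 132]
 [337 230  47   0  24  21 188 111]
 [334 231  52   8  15  17 207 128]
 [335 231  49   5  18  20 200 131]
 [336 231  48   3  20  21 201 142]
 [337 231  46   0  22  21 193 119]
 [335 232  48   5  16  18 199 146]
 [336 232  50   3  16  21 198 147]
 [337 232  46   0  19  20 187 123]
 [336 233  46   2  16  19 137 136]
 [337 233  47   0  16  19 146 115]]
```

Depth on the brass pixels shows a flat top at z ≈ 28.5–29 and the rear face at jig x ≈ 47. That puts the nut upright on the raised seat with its centre at x ≈ 59, matching the pocket. Next: back off, rise, close, and move over it.

Request:
arm_command(series=[16, -0.2, 0, 0, 0, 16, -0.5, 0, 0, 0, 16, -0.7, 0, 0, 0, 16, -0.8, 0, -1, 0, 16, -0.8, 0, -2.2, 0])

```text
clock: 8.28
eef_pos: [572.3, -179.2, 45.9]
tool_rot: [-3.141, 0.002, 0.291]
force: [0.1, -0.7, 0.7]
width: 13.7
gripper_force: 0.0
```

Request:
arm_command(series=[0, 0, 0, -0.4, 0, 0, 0.8, 0, -0.4, 0, 0, 1.7, 0, -0.4, 0, 0, 2.7, 0, -0.4, 0, 0, 2.7, 0, -0.4, 0])

```text
clock: 8.7
eef_pos: [602.7, -169.5, 49.8]
tool_rot: [3.141, -0.003, 0.294]
force: [0.7, -0.2, -1.1]
width: -0.3
gripper_force: 0.0
```

```bash
python3 -c "
from h import *
np.set_printoptions(suppress=True,linewidth=150)
go(59,0,31); o=nut3(); print(o[:,:5][::2].round(0).astype(int))"
```

```text
t 8.7 jig [62.7  0.8 49.8] F [ 0.72 -0.18 -1.07] w -0.3 rot [ 3.141 -0.003  0.294]
shift cm [-0.37  0.08  1.88] turn deg 0.1
[[336 224  63   9  27]
 [338 224  62   4  29]
 [340 224  66   1  28]
 [342 224  66  -3  29]
 [336 225  58   7  28]
 [342 225  64  -4  28]
 [334 226  65  14  19]
 [336 226  54   6  28]
 [338 226  56   2  28]
 [343 226  60  -8  29]
 [334 227  53  10  25]
 [336 227  52   5  27]
 [338 227  53   1  28]
 [340 227  55  -3  28]
 [342 227  59  -6  27]
 [344 227  61 -10  27]
 [335 228  50   6  25]
 [337 228  49   1  27]
 [339 228  50  -3  28]
 [341 228  51  -7  29]
 [343 228  55 -10  28]
 [334 229  49   8  23]
 [336 229  47   3  26]
 [338 229  47  -2  27]
 [340 229  47  -6  29]
 [342 229  51  -9  27]
 [344 229  55 -12  26]
 [335 230  48   5  22]
 [337 230  45   0  25]
 [339 230  47  -4  25]
 [341 230  48  -8  26]
 [343 230  53 -11  24]
 [334 231  53   9  15]
 [336 231  45   2  22]
 [338 231  45  -3  24]
 [340 231  48  -6  23]
 [342 231  49 -10  23]
 [335 232  49   5  16]
 [337 232  48   0  18]
 [339 232  48  -4  19]
 [341 232  48  -9  21]
 [343 232  54 -11  18]
 [337 233  46  -1  17]
 [339 233  46  -5  19]
 [341 233  45 -10  20]]
```

Request:
arm_command(series=[0, 0, 0, 0, 0, 0, 0, 0, 0.5, 0, 0, 0, 0, 1, 0, 0, 0, 0, 1.5, 0, 0, 0, 0, 1.5, 0])

```text
clock: 9.17
eef_pos: [598.1, -171.3, 33.3]
tool_rot: [-3.14, 0.002, 0.291]
force: [0.3, -0.5, 0.5]
width: 0.0
gripper_force: 0.0
```

```bash
python3 -c "
from h import *
go(58.7,-0.2,30)
p,_=viewer.get_image('scene'); cv2.imwrite('pics/s5.png',cv2.resize(p[190:270,290:390,::-1],None,fx=7,fy=7,interpolation=cv2.INTER_CUBIC))"
```

```text
t 9.17 jig [57.7  0.4 33.3] F [ 0.29 -0.49  0.55] w 0.0 rot [-3.14e+00  2.00e-03  2.91e-01]
shift cm [0.1  0.06 0.33] turn deg -0.0
```

View pics/s5.png

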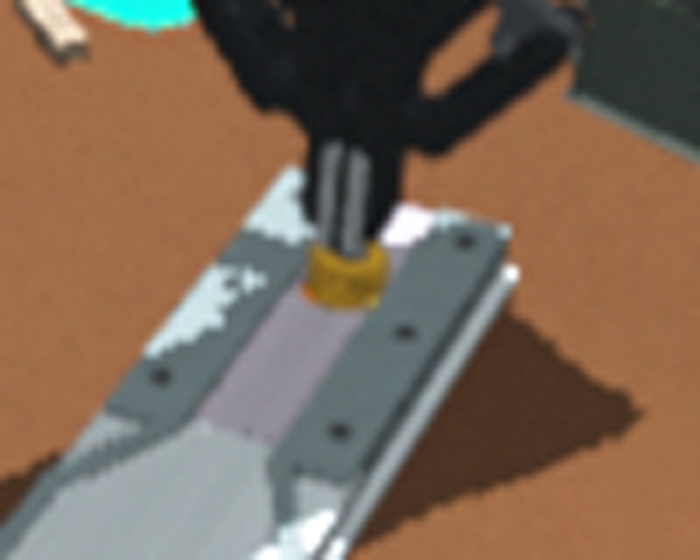

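The shut fingertips stand just over the nut at (345,275), which sits in the pocket. Now the gentle press, in small steps.

Request:
arm_command(series=[0, 0.05, 0, 0.1, 0, 0, 0.1, 0.05, 0.2, 0, 0, 0.1, 0.05, 0.25, 0, 0, 0.1, 0.05, 0.3, 0, 0, 0.1, 0.05, 0.35, 0])

```text
clock: 9.63
eef_pos: [600.6, -171.7, 31.4]
tool_rot: [3.141, -0.0, 0.291]
force: [0.1, -0.1, 0.9]
width: 0.3
gripper_force: 0.0
```

Request:
arm_command(series=[0, 0, 0, 0.03, 0, 0, 0, 0, 0.06, 0, 0, 0, 0, 0.09, 0, 0, 0, 0, 0.12, 0, 0, 0, 0, 0.15, 0])

```text
clock: 10.05
eef_pos: [600.5, -171.6, 29.8]
tool_rot: [3.142, -0.0, 0.291]
force: [0.5, -0.3, -0.8]
width: 0.1
gripper_force: 0.0
```

Request:
arm_command(series=[0, 0, 0, 0.03, 0, 0, 0, 0, 0.06, 0, 0, 0, 0, 0.09, 0, 0, 0, 0, 0.12, 0, 0, 0, 0, 0.15, 0])

```text
clock: 10.47
eef_pos: [600.4, -171.6, 28.3]
tool_rot: [-3.142, -0.0, 0.291]
force: [-0.7, -0.7, 0.3]
width: -0.3
gripper_force: 0.7
```

Request:
arm_command(series=[0, 0, 0, 0.03, 0, 0, 0, 0, 0.06, 0, 0, 0, 0, 0.09, 0, 0, 0, 0, 0.12, 0, 0, 0, 0, 0.15, 0])

```text
clock: 10.88
eef_pos: [600.5, -171.7, 27.1]
tool_rot: [3.142, -0.0, 0.291]
force: [-0.6, -0.3, 4.0]
width: -0.2
gripper_force: 2.2
```

Request:
arm_command(series=[0, 0, 0, 0.03, 0, 0, 0, 0, 0.06, 0, 0, 0, 0, 0.09, 0, 0, 0, 0, 0.12, 0, 0, 0, 0, 0.15, 0])

```text
clock: 11.3
eef_pos: [600.4, -171.7, 25.3]
tool_rot: [3.142, -0.0, 0.291]
force: [-1.1, 0.3, 4.1]
width: -0.3
gripper_force: 2.2
```

Request:
arm_command(series=[0, 0, 0, 0.03, 0, 0, 0, 0, 0.06, 0, 0, 0, 0, 0.09, 0, 0, 0, 0, 0.12, 0, 0, 0, 0, 0.15, 0])

```text
clock: 11.72
eef_pos: [600.5, -171.7, 23.8]
tool_rot: [3.142, -0.0, 0.291]
force: [-1.6, 0.1, 4.7]
width: -0.0
gripper_force: 2.2
```

Seat is sliding at about 4–5 N. Going finer from here.

Request:
arm_command(series=[0, 0, 0, 0.02, 0, 0, 0, 0, 0.04, 0, 0, 0, 0, 0.06, 0, 0, 0, 0, 0.08, 0, 0, 0, 0, 0.1, 0])

```text
clock: 12.13
eef_pos: [600.4, -171.6, 22.8]
tool_rot: [-3.142, -0.0, 0.291]
force: [-0.7, 0.6, 4.8]
width: 0.2
gripper_force: 2.3
```

Request:
arm_command(series=[0, 0, 0, 0.01, 0, 0, 0, 0, 0.02, 0, 0, 0, 0, 0.03, 0, 0, 0, 0, 0.04, 0, 0, 0, 0, 0.05, 0])

```text
clock: 12.55
eef_pos: [600.5, -171.6, 22.5]
tool_rot: [3.142, -0.0, 0.291]
force: [-1.3, 0.3, 6.4]
width: 0.1
gripper_force: 3.1
```

Request:
arm_command(series=[0, 0, 0, 0.01, 0, 0, 0, 0, 0.02, 0, 0, 0, 0, 0.03, 0, 0, 0, 0, 0.04, 0, 0, 0, 0, 0.05, 0])

```text
clock: 12.97
eef_pos: [600.5, -171.7, 22.3]
tool_rot: [3.142, -0.0, 0.291]
force: [-2.1, 0.9, 7.2]
width: -0.1
gripper_force: 4.0
```

Request:
arm_command(series=[0, 0, 0, 0.01, 0, 0, 0, 0, 0.02, 0, 0, 0, 0, 0.03, 0, 0, 0, 0, 0.04, 0, 0, 0, 0, 0.04, 0])

```text
clock: 13.38
eef_pos: [600.5, -171.7, 22.2]
tool_rot: [3.141, -0.0, 0.291]
force: [-1.4, 0.1, 8.5]
width: 0.1
gripper_force: 4.8
```

Request:
arm_command(series=[0, 0, 0, 0.02, 0, 0, 0, 0, 0.03, 0, 0, 0, 0, 0.04, 0, 0, 0, 0, 0.05, 0, 0, 0, 0, 0.05, 0])

```text
clock: 13.8
eef_pos: [600.5, -171.6, 22.1]
tool_rot: [3.142, -0.0, 0.291]
force: [-3.1, 0.8, 13.7]
width: 0.3
gripper_force: 6.5
```

Request:
arm_command(series=[0, 0, 0, 0.02, 0, 0, 0, 0, 0.03, 0, 0, 0, 0, 0.04, 0, 0, 0, 0, 0.05, 0, 0, 0, 0, 0.05, 0])

```text
clock: 14.22
eef_pos: [600.5, -171.6, 22.1]
tool_rot: [3.142, -0.0, 0.291]
force: [-4.6, 1.7, 16.0]
width: 0.1
gripper_force: 8.2
```

At z 22.1 it turned rigid, probably fingers on the rails. The force on the nut before that fits the seat at its hard stop, so I'll release straight up and check.

Request:
arm_command(series=[0, 0, 0, -0.1, 0, 0, 0, 0, -0.3, 0, 0, 0, 0, -0.7, 0, 0, 0, 0, -1.5, 0, 0, 0, 0, -2.5, 0])

```text
clock: 14.63
eef_pos: [599.9, -171.4, 45.2]
tool_rot: [-3.141, 0.001, 0.291]
force: [-0.0, 0.3, 0.5]
width: 0.2
gripper_force: 0.0
```

Request:
arm_command(series=[0, 0, 0, -2, 0, 0, -2, 0, -5, 0, 0, -5, 0, -8, 0, 0, -8, 0, -10, 0, 0, -8, 0, -10, 0])

```text
clock: 15.05
eef_pos: [519.8, -198.5, 149.9]
tool_rot: [3.138, 0.0, 0.286]
force: [-0.5, 0.0, -1.0]
width: -0.2
gripper_force: 0.0
```

Run:
```python
from h import *
np.set_printoptions(suppress=True,linewidth=150)
go(58.7,0,30); o=nut3(); print(len(o)); print(o[:,:5][::2].round(0).astype(int)); nut(23.5)
im=[]
for n,b in(("top",(295,355,165,225)),("scene",(310,370,195,255))):
    p,_=viewer.get_image(n); x0,x1,y0,y1=b; im.append(cv2.resize(p[y0:y1,x0:x1,::-1],None,fx=6.5,fy=6.5,interpolation=cv2.INTER_CUBIC))
cv2.imwrite("pics/both6.png",np.hstack(im))
```

```text
t 15.05 jig [-25.1  -3.1 149.9] F [-0.51  0.   -1.  ] w -0.2 rot [3.138 0.    0.286]
shift cm [ 8.38 -0.36 11.99] turn deg -0.3
64
[[335 226  70  13  16]
 [337 226  64   7  22]
 [339 226  64   2  23]
 [341 226  67  -1  22]
 [334 227  64  13  17]
 [336 227  56   6  24]
 [341 227  65  -2  22]
 [343 227  63  -7  24]
 [335 228  52   7  24]
 [337 228  55   3  23]
 [340 228  60  -2  22]
 [342 228  60  -6  24]
 [334 229  51   8  22]
 [336 229  50   4  23]
 [338 229  51   0  24]
 [340 229  56  -3  22]
 [342 229  56  -8  24]
 [344 229  58 -11  23]
 [335 230  46   5  23]
 [337 230  49   1  23]
 [339 230  50  -3  23]
 [341 230  52  -7  23]
 [343 230  55 -11  23]
 [335 231  49   5  19]
 [337 231  49   1  20]
 [339 231  48  -4  22]
 [341 231  52  -7  20]
 [343 231  53 -11  21]
 [336 232  49   3  16]
 [338 232  47  -2  20]
 [340 232  49  -6  19]
 [342 232  52 -10  19]]
scene [334 226  11   8  64] [ 21.  175.5 230. ] jig [51.9 -1.4]
```

View pics/both6.png

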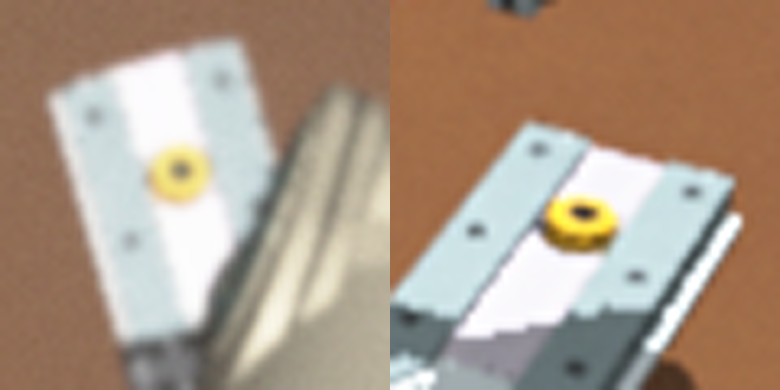

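The nut sits centred in the pocket (left 180,172; right 582,222), level and a little proud of the rails. One last check is its height against the rail tops, averaged over a few frames.

Run:
```python
from h import *
N,Rl,T=[],[],[]
g=lambda x,y,z:np.r_[O+x*d+y*yv,z]
for i in range(8):
    n="scene";_,D=viewer.get_image(n);m=viewer.camera_model(n)
    def zs(P):
        uv=np.unique(proj(n,P).round().astype(int),axis=0)
        q=cv2.undistortPoints(uv.astype(float).reshape(-1,1,2),np.array(m["mtx"]),np.array(m["dist_coeffs"])).reshape(-1,2)
        return ((np.c_[q,np.ones(len(q))]*D[uv[:,1],uv[:,0]][:,None]-np.array(m["t"]))@np.array(m["R"]))[:,2]
    a=np.linspace(0,6.28,24)
    N+=list(zs([g(58.7+8*np.cos(t),8*np.sin(t),23.5) for t in a]))
    Rl+=list(zs([g(x,y,21) for x in range(45,85,4) for y in(-22,-26,22,26)]))
    T+=list(zs([g(x,0,16.5) for x in range(80,96,3)]))
for k,v in(("nut",N),("rail",Rl),("plate",T)): print(k,np.mean(v).round(2),np.median(v).round(2),np.std(v).round(2),len(v))
```

```text
nut 25.86 22.86 41.55 160
rail 20.71 20.75 0.88 312
plate 16.03 16.12 0.77 40
```

The nut's top reads about 2.1–2.5 mm above the rails (2.5 expected at home), so it's fully home, and the robot is clear.

```bash
python3 -c "
from h import *
print(workorder.finish_job())"
```

```text
the job is handed in; nothing more can be done
None
```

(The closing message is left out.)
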